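Lay the standing fish tins flat, lid up

TASK

Two flat fish tins were left standing upright on the worktop, one on its long side and one on its end. Tip each of them over with a push of the fingertips on its lid, so that it lies flat on its base where it stood, lid up. Only push: do not pick the tins up or shove them across the worktop, and leave the mug, the salt shaker, the metal beaker and the tea light alone.

Things in the scene. Friction and masses are not known exactly. Their poses are not given: they have to be found in the camera images.
- side_tin_mid (a point): Centre of a fish tin (63 x 105 x 25 mm lying flat, 0.15 kg, blue lid). Axes: x across its width, y along its length, z straight out of the lid (now about 8 degrees above level). The tin that stands on its long side: top edge 60 mm, centre 28 mm above the worktop. Pushed level on the lid, 40 to 55 mm up, it topples onto its base once it leans 20 degrees further.
- end_tin_mid (a point): Centre of a fish tin (63 x 105 x 25 mm lying flat, 0.15 kg, blue lid). Axes: x across its width, y along its length, z straight out of the lid (now about 8 degrees above level). The tin that stands on its short end: top edge 100 mm, centre 48 mm above the worktop. Pushed level on the lid, 65 to 95 mm up, it topples onto its base once it leans 20 degrees further.
- mug_mid (a point): centre of a small white mug, orange-brown inside, 62 mm across, 92 mm with its handle, 51 mm high; stands at the back, beyond the gap between the tins. To be left alone.
- salt_mid (a point): centre of a salt shaker with a grey cap, 44 mm across, 90 mm high; stands near the front edge, in the gap between the tins. To be left alone.
- beaker_mid (a point): centre of a metal beaker, 69 mm across, 100 mm high; stands at the back right. To be left alone.
- tea_light_mid (a point): centre of a tea light (small candle in a metal cup), 38 mm across, 15 mm high; stands at the back. To be left alone.
Mind the look-alikes: they are no part of the job. What is shaped like the part that bears side_tin_mid but purple is not meant.

How it is judged (in metres and radians):
At the end, for the whole second after the job is handed in: Both tins lie at rest on the worktop on their bases, lids up, level to within 0.1 rad, each with its centre (at most 20 mm up) no more than 100 mm from where it was at the start (toppling alone moves it 40 to 70 mm) (angle between each of side_tin_mid, end_tin_mid's own z axis and vertical below 0.1 rad and height (world z) of each of side_tin_mid, end_tin_mid below 0.02 m and distance of each of side_tin_mid, end_tin_mid from where it was at the start of the episode below 0.1 m); the robot touches nothing.
It fails at once if a tin is lifted off the worktop (centre above 42 mm for the tin on its side, 62 mm for the tin on its end) (height (world z) of side_tin_mid above 0.042 m or height (world z) of end_tin_mid above 0.062 m).
It fails at once if the mug, salt shaker, beaker or tea light is moved by more than 20 mm (distance of any of mug_mid, salt_mid, beaker_mid, tea_light_mid from where it was at the start of the episode above 0.02 m).
It also fails if it takes over 38 s, if anything falls off the work surface, if the arm or the gripper's body presses on something with over 40 N, if the wrist force passes 120 N, or if a joint passes its speed limit or range.

ROBOT

A 6-joint arm with a two-finger parallel gripper is mounted at the origin on a cart in front of the work surface, level with it; the furniture and walls round the work are solid. World frame = base frame: x ahead of the robot, y to its left, z up, the work surface at z = 0. Lengths are in mm, angles in rad, forces in N, time in s.
With the tool pointing down it reaches from about 325 to 875 mm from the base axis. Payload 4.4 kg.
Tool frame: the origin (TCP) lies on the centre line of the jaws, within the pads' length; the fingertips stand ahead of it and the grasp point (between the pads) lies 6 mm ahead of it (ctrl.tcp_to_tips is the z of the fingertips in the tool frame, in mm); z points along the fingers, y is the line along which they close (so a half turn about z gives the same grasp; the last joint's range is limited). The gripper opens to 85 mm and grips with 20 to 120 N. Pads are 22 mm wide; open, the fingers measure 114 mm over their backs; the gripper's body (76 mm by 85 mm) begins 54 mm behind the grasp point. The pads swing forward as they close: fully open they stand 13 mm farther back than shut.
Start: joints at [1.075, 0.207, 1.542, -0, 1.393, -0.15], TCP at [194.906, 540.961, 233.282] pointing down, gripper open.
Joint ranges: [-2.73, 2.73], [-0.86, 2.22], [0.23, 2.46], [-1.11, 4.25], [0.08, 2.63], [-2.82, 2.82]. Speed limits (rad/s): [2.79, 2.79, 3.14, 3.14, 3.14, 3.14].

INTERFACE

Orientations are given as a 3x3 rotation matrix whose columns are the frame's x, y, z axes.
In Python, from plant import ctrl, sensors, optics gives the robot as it stands. Calls block until the motion is done:
- ctrl.move_ptp(position, orientation): joint-space move of the TCP to a pose.
- ctrl.move_l(position, rot=None, vel=150, threshold=None): straight line of the TCP; rot=None keeps the orientation; vel is the mean speed in mm/s. With threshold (N) it stops when the force on the tool has changed by that much, and returns True; else False.
- ctrl.set_joints(angles): joint-space move.
- ctrl.gripper_to(opening, force=None): finger opening in mm; force is the grip in N (None keeps the last); returns when the fingers have stopped.
- ctrl.hold(seconds).
- ctrl.solve_ik(position, orientation): joint angles nearest the present ones, or None.
- sensors.read_state(): the state.
- optics.grab_frame(name): name is "scene" or "top" or "wrist"; returns (picture, depth): 400x640x3 uint8, red, green, blue; 400x640 float32, mm along the optical axis (not along the pixel's ray), 0 where there is no reading.
- optics.camera_params(name): a dict with "mtx" (3x3 intrinsics, pixels), "R" (3x3) and "t" (3): a world point X has camera coordinates R X + t; the wrist camera has in their place "T_tool_cam" (4x4, takes a point from camera to tool coordinates, whose origin is the TCP and whose axes are the flange's). Camera axes: x right, y down, z forward; pixel columns grow to the right and rows downward; lengths in mm; the calibration is good to about 2 mm. The wrist camera is an equidistant fisheye: a pixel r from the principal point sees the ray r / f radians off the axis. A picture is of the moment at which its call begins: read the wrist's pose just before it. camera_params takes no time and is no camera call.
A pose or a line that the arm cannot do raises ctrl.MotionError and nothing moves.
- ctrl.finish_job(): hands the job in; it is judged then, once.
The state is a dict: "t": time; "q": joint angles; "qvel": joint speeds; "tau": joint torques, N m; "eef_pos": TCP position; "eef_rot": TCP orientation; "force": force on the tool from outside, world axes, zero at the start; "wrist_torque": the same for the moment, N m; "grip_width": finger opening in mm; "grasp_force": force on a finger pad.
Only numpy, scipy, OpenCV 4.12 (cv2) and the standard library are available. Lean on these libraries where they do the work, as an engineer would, in place of code of your own. Each camera call takes 0.05 s, during which the arm holds its last target. There are 200 camera calls.

## Working session

There is one attempt and no reset: what is moved stays moved. The work goes in short steps, each a Python script; the robot and the scene stay as the last script left them, time stands still between calls to the robot, and variables do not carry over. Pictures are saved under pics/ and viewed, at most 10 in all, crops included, and the job is handed in when it is done.

```bash
mkdir -p pics; python3 - <<'E'
from plant import ctrl,sensors,optics
import numpy as np,cv2
for n in("scene","top"):
    p,d=optics.grab_frame(n); np.savez(f"{n}.npz",p=p,d=d,**optics.camera_params(n))
    cv2.imwrite(f"pics/{n}.png",p[:,:,::-1])
    c=optics.camera_params(n);print(n,c["mtx"].tolist(),(-c["R"].T@c["t"]).round(),c["R"][2].round(2))
print(ctrl.tcp_to_tips,sensors.read_state()["t"])
E
```

```text
scene [[373.4816370529654, 0.0, 317.79031182495004], [0.0, 373.4816370529654, 195.05083845480195], [0.0, 0.0, 1.0]] [ 141. -182.  722.] [ 0.44  0.46 -0.77]
top [[412.6691760861173, 0.0, 317.47898135300886], [0.0, 412.6691760861173, 197.0003604955659], [0.0, 0.0, 1.0]] [446. 190. 932.] [ 0.11  0.03 -0.99]
25.0 0.1
```

View pics/scene.png

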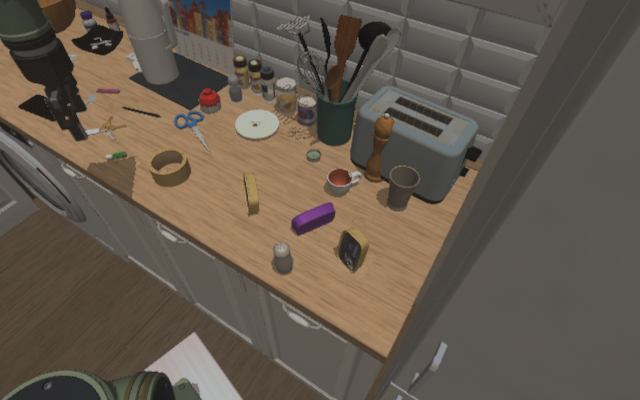

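View pics/top.png

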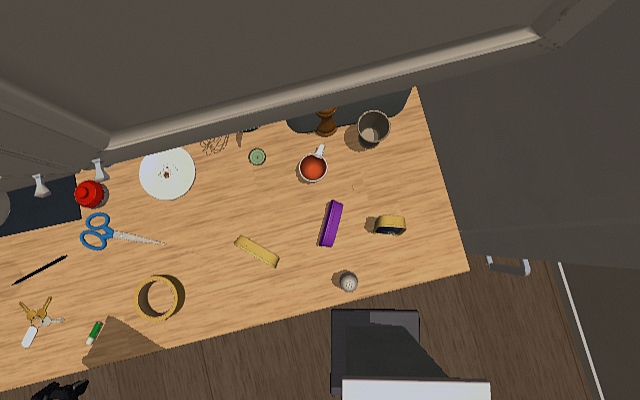

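The scene picture shows a gold tin at (251,192), which is long and low, and one at (352,250), which is on end. The purple one at (314,218) is the look-alike. In the top picture these are at (257,251), (390,225) and (331,224). Next I enlarge the two gold tins and compute their point clouds.

```bash
cat > h.py <<'E'
import numpy as np,cv2
def cloud(n):
    z=np.load(n+".npz");d=z["d"];v,u=np.mgrid[:400,:640]
    r=np.stack([u,v,np.ones_like(u)],-1)@np.linalg.inv(z["mtx"]).T*d[...,None]
    return z["p"],(r-z["t"])@z["R"]
E
python3 - <<'E'
from h import *
out=[]
for n,rs in {"scene":dict(side=(225,160,275,220),end=(330,220,375,275),pur=(287,195,340,238),salt=(268,236,298,275),mug=(322,165,362,198),beak=(385,163,420,212)),
 "top":dict(side=(225,225,290,275),end=(360,207,412,243),pur=(312,195,348,252),salt=(330,262,365,297),mug=(295,140,332,185),beak=(352,105,394,150))}.items():
    p,X=cloud(n)
    for k,(a,b,c,d) in rs.items():
        q=X[b:d,a:c].reshape(-1,3);col=p[b:d,a:c].reshape(-1,3)
        q2=q[(q[:,2]>8)&(q[:,2]<130)]
        print(n,k,len(q2),q2.min(0).round(),q2.max(0).round(),q2.mean(0).round())
        if k in("side","end","pur"):
            t=q2[q2[:,2]>q2[:,2].max()-6]
            print("   top",len(t),cv2.minAreaRect(t[:,:2].astype(np.float32)))
            out.append(cv2.resize(p[b:d,a:c],(260,260),interpolation=cv2.INTER_CUBIC))
im=np.vstack([np.hstack(out[:3]),np.hstack(out[3:])])
cv2.imwrite("pics/crop.png",im[:,:,::-1])
E
```

```text
scene side 476 [386. 296.   8.] [454. 397.  62.] [417. 331.  45.]
   top 97 ((423.26177978515625, 344.9161376953125), (80.0209732055664, 16.091896057128906), 61.305999755859375)
scene end 967 [460.  31.   8.] [522. 167. 102.] [476.  60.  62.]
   top 96 ((485.4950866699219, 61.68374252319336), (47.06827163696289, 19.292217254638672), 86.70491027832031)
scene pur 780 [433. 160.   8.] [588. 210.  61.] [477. 181.  43.]
   top 198 ((482.4960632324219, 182.61038208007812), (23.213945388793945, 90.89983367919922), 76.00255584716797)
scene salt 540 [341. 125.   8.] [380. 163.  89.] [356. 139.  58.]
scene mug 635 [573. 194.   8.] [695. 256.  52.] [616. 225.  32.]
scene beak 1351 [649.  65.   8.] [726. 169. 121.] [691. 104.  67.]
top side 548 [386. 298.   9.] [455. 396.  63.] [423. 341.  55.]
   top 190 ((424.39105224609375, 346.1617126464844), (90.48011016845703, 19.849891662597656), 61.553592681884766)
top end 542 [461.  34.   8.] [498.  95. 105.] [480.  65.  75.]
   top 76 ((485.3395690917969, 63.862693786621094), (45.91593933105469, 20.313310623168945), 85.54948425292969)
top pur 605 [433. 162.   8.] [535. 211.  64.] [482. 184.  51.]
   top 110 ((483.68792724609375, 185.41925048828125), (15.852041244506836, 80.29825592041016), 75.68679809570312)
top salt 345 [343. 127.  24.] [382. 170.  90.] [364. 150.  71.]
top mug 632 [574. 195.   8.] [659. 256.  53.] [613. 225.  29.]
top beak 1360 [648.  47.   8.] [728. 145. 130.] [699.  98.  65.]
```

View pics/crop.png

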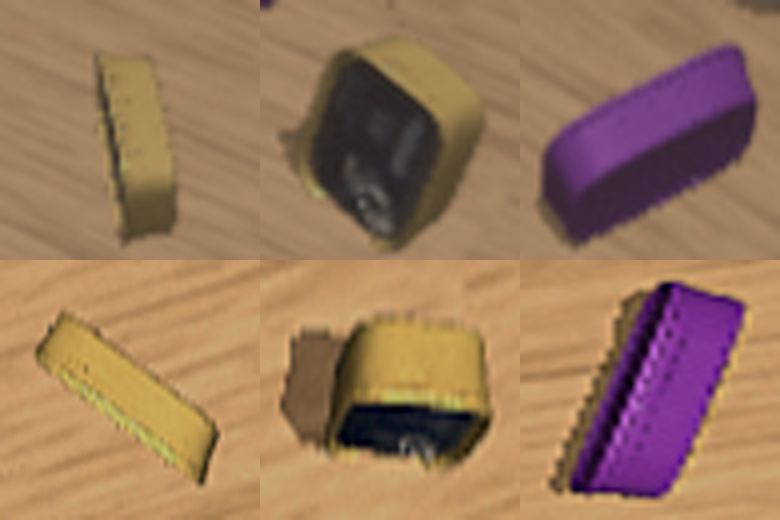

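The enlarged crop confirms the targets. Gold tin A at scene (251,192) is on its long side, with a dotted seam and a dark lid sliver on its left, so its lid faces −x/+y. Gold tin B at scene (352,250) is on its end, with its dark blue lid facing the robot. The purple tin at (314,218) is the wrong colour and is not meant. Next I fit the lid planes, close the gripper, and take a close wrist look at the side tin's lid from its lid side.

```bash
cat >> h.py <<'E'
def pose(ang):  # tool down, x axis along push direction
    c,s=np.cos(ang),np.sin(ang); return np.array([[c,s,0],[s,-c,0],[0,0,-1.]])
E
python3 - <<'E'
from h import *
from plant import ctrl,sensors,optics
p,X=cloud("scene")
m=np.zeros(p.shape[:2],bool);m[228:268,335:362]=1
hsv=cv2.cvtColor(p,cv2.COLOR_RGB2HSV)
m&=(p.sum(-1)<200)&(X[...,2]>15)&(X[...,2]<95)&(X[...,0]<500)
q=X[m];c=np.median(q,0);
for _ in range(3):
    n=np.linalg.svd(q-q.mean(0),full_matrices=False)[2][2];n*=-np.sign(n[0]);r=(q-q.mean(0))@n;q=q[abs(r)<2*r.std()+.5]
print("lid end",len(q),q.mean(0).round(1),n.round(3),r.std())
u=np.array([.88,-.475])
for nme,(a,b,c,d) in dict(scene=(225,160,275,220),top=(225,225,290,275)).items():
    p,X=cloud(nme);q=X[b:d,a:c].reshape(-1,3);col=p[b:d,a:c].reshape(-1,3)
    s=(q[:,:2]-[424,346])@u
    for lo in range(8,64,9):
        k=(q[:,2]>lo)&(q[:,2]<=lo+9)
        if k.sum()>3: print(nme,lo,k.sum(),np.percentile(s[k],[2,50,98]).round(1),col[k].mean(0).round())
ctrl.gripper_to(0)
a=np.arctan2(-.475,.88)
P0=np.array([424,346])-70*u
ctrl.move_ptp([*P0,160],pose(a))
st=sensors.read_state();print(st["t"],st["eef_pos"],st["q"],st["grip_width"])
im,d=optics.grab_frame("wrist");cv2.imwrite("pics/w1.png",im[:,:,::-1])
E
```

```text
lid end 484 [473.2  63.2  57.5] [-0.987  0.069  0.147] 0.7074665589927164
scene 8 39 [-14.8 -11.7   7.8] [101.  84.  58.]
scene 17 42 [-13.3  -9.7  10.3] [90. 76. 53.]
scene 26 40 [-12.4  -7.7  11.5] [91. 76. 53.]
scene 35 30 [-10.9  -1.5  12.4] [101.  84.  56.]
scene 44 112 [-8.1  8.6 15. ] [153. 128.  81.]
scene 53 213 [-8.2  0.4 13.3] [159. 134.  84.]
top 26 4 [-8.9 -1.2  8.4] [107.  84.  52.]
top 35 11 [-12.3  -1.8   9. ] [74. 60. 31.]
top 44 107 [-8.4  8.4 14. ] [168. 136.  68.]
top 53 412 [-9.2  0.6 12.7] [194. 161.  83.]
top 62 8 [-8.8 -7.2 -5.8] [191. 179.  92.]
3.2917 [362.36599567 379.42511826 160.10545101] [6.43315829e-01 1.73771886e-01 1.74025463e+00 5.54249480e-05
 1.22734016e+00 2.70854956e+00] -0.23367161346089954
```

View pics/w1.png

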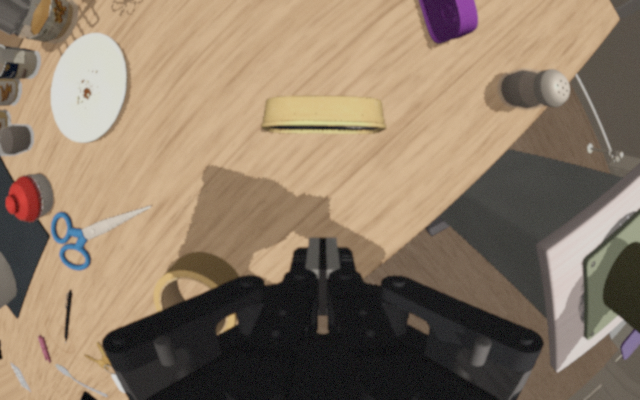

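The wrist view confirms it: the tin's centre line is at column 323, straight ahead, with the dark lid edge on the near side (row 129). The depth slices lean away from me too, so I push the side tin.

```bash
python3 - <<'E'
from h import *
from plant import ctrl,sensors,optics
u=np.array([.88,-.475]);C=np.array([424,346])
P=lambda s,z:[*(C+s*u),z]
ctrl.move_l(P(-48,69),vel=120)
ctrl.move_l(P(-26,69),vel=80)
for s in range(-22,13,4):
    ctrl.move_l(P(s,69),vel=40)
    f=sensors.read_state()["force"];print(s,f.round(1) if hasattr(f,'round') else f)
ctrl.move_l(P(-50,75),vel=150)
ctrl.move_l(P(-60,170),vel=150)
print(sensors.read_state()["t"])
p,d=optics.grab_frame("top");np.savez("top.npz",p=p,d=d,**optics.camera_params("top"))
im,d=optics.grab_frame("wrist")
cv2.imwrite("pics/a.png",np.vstack([p[150:350,100:500],im[0:200,120:520]])[:,:,::-1])
E
```

```text
-22 [-0.6 -0.5 -0.2]
-18 [-0.5 -0.3  0.5]
-14 [-0.1  0.1  0.3]
-10 [-0.1 -0.4  0.2]
-6 [-0.1  0.2 -0.1]
-2 [-0.2  0.2 -0.2]
2 [ 0.1  0.3 -0.5]
6 [-0.4 -0.1  0.3]
10 [-0.8  0.2 -1.2]
8.2833
```

View pics/a.png

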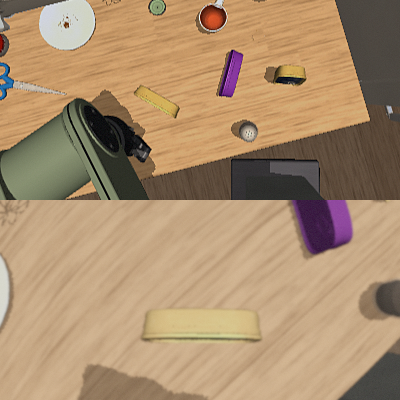

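The tin still stands: it is upright at crop (157,101). I check whether it shifted at all, then push further in the same line.

```bash
python3 - <<'E'
from h import *
from plant import ctrl,sensors,optics
p,X=cloud("top");u=np.array([.88,-.475]);C=np.array([424,346])
def chk(X):
    q=X[225:275,232:290].reshape(-1,3);s=(q[:,:2]-C)@u;l=(q[:,:2]-C)@[.475,.88]
    for lo in (8,26,44,53):
        k=(q[:,2]>lo)&(q[:,2]<=lo+9)&(abs(l)<60)
        if k.sum()>3: print(lo,k.sum(),np.percentile(s[k],[2,50,98]).round(1),np.percentile(l[k],[2,98]).round())
chk(X)
P=lambda s,z:[*(C+s*u),z]
ctrl.move_l(P(-45,69),vel=150)
ctrl.move_l(P(0,69),vel=100)
ctrl.move_l(P(16,69),vel=40)
print(sensors.read_state()["force"])
p,d=optics.grab_frame("wrist")
cv2.imwrite("pics/b.png",p[60:360,120:520,::-1])
E
```

```text
44 100 [-6.7  8.6 14. ] [-51.  46.]
53 418 [-9.3  0.7 13.3] [-45.  43.]
[ 0.4667003  -0.0134156   0.00365711]
```

View pics/b.png

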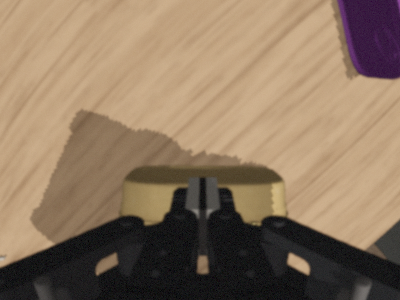

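The wrist crop shows the fingertips against the lid at (205,190), with the tin starting to lean away. The pads' front is thinner than I assumed, so I continue the push.

```bash
python3 - <<'E'
from h import *
from plant import ctrl,sensors,optics
u=np.array([.88,-.475]);C=np.array([424,346])
P=lambda s,z:[*(C+s*u),z]
ctrl.move_l(P(34,67),vel=40)
print(sensors.read_state()["force"])
ctrl.move_l(P(0,80),vel=150)
ctrl.move_l(P(-50,170),vel=200)
p,d=optics.grab_frame("top");np.savez("top.npz",p=p,d=d,**optics.camera_params("top"))
im,_=optics.grab_frame("wrist")
cv2.imwrite("pics/c.png",np.vstack([p[150:350,100:500],im[0:200,120:520]])[:,:,::-1])
p,X=cloud("top");q=X[215:275,225:300].reshape(-1,3);q=q[(q[:,2]>12)&(q[:,2]<70)]
print(len(q),np.percentile(q,[2,50,98],axis=0).round())
print(sensors.read_state()["t"])
E
```

```text
[ 0.11905927  0.43313553 -0.35890732]
550 [[394. 300.  41.]
 [424. 341.  56.]
 [451. 386.  62.]]
12.175
```

View pics/c.png

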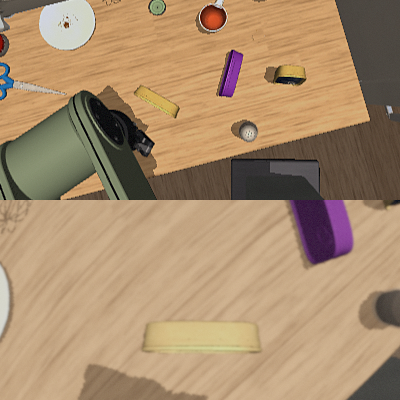

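The tin is still upright and unmoved at crop (157,101). I look from the scene camera while pushing, with the actual TCP pose.

```bash
python3 - <<'E'
from h import *
from plant import ctrl,sensors,optics
u=np.array([.88,-.475]);C=np.array([424,346])
P=lambda s,z:[*(C+s*u),z]
ctrl.move_l(P(-40,66),vel=250)
ctrl.move_l(P(28,66),vel=100)
s=sensors.read_state();print(P(28,66),s["eef_pos"],s["grip_width"],s["force"],s["eef_rot"].round(2) if hasattr(s["eef_rot"],"round") else s["eef_rot"])
p,d=optics.grab_frame("scene");np.savez("scene.npz",p=p,d=d,**optics.camera_params("scene"))
c=optics.camera_params("scene")
for z in (66,41):
    v=c["mtx"]@(c["R"]@np.array(P(28,z))+c["t"]);print(v[:2]/v[2])
cv2.imwrite("pics/d.png",cv2.resize(p[120:240,190:320],(650,600),interpolation=cv2.INTER_CUBIC)[:,:,::-1])
print(sensors.read_state()["t"])
E
```

```text
[np.float64(448.64), np.float64(332.7), 66] [448.26621515 332.52198441  65.677537  ] -0.22811572466724536 [ 0.5001528   0.44782781 -0.79047903] [[ 0.88 -0.48 -0.  ]
 [-0.48 -0.88 -0.  ]
 [-0.    0.   -1.  ]]
[260.40550964 179.72260165]
[261.43608065 186.67869172]
13.625
```

View pics/d.png

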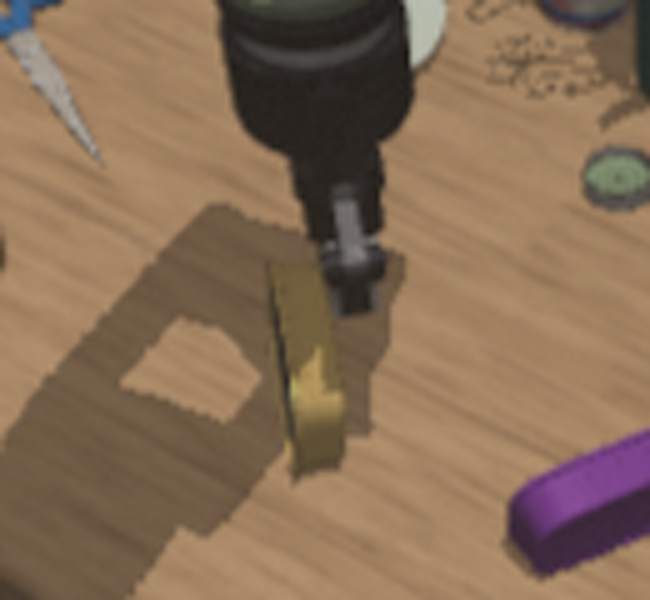

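The fingers are beyond the tin's top at crop (355,312), about 4 px higher than projected, so the tips passed over the tin. I measure the real fingertip height from the depth.

```bash
python3 - <<'E'
from h import *
u=np.array([.88,-.475]);C=np.array([424,346])
p,X=cloud("scene")
for v in range(174,190,2):
    print(v,[(X[v,c].round().astype(int).tolist(),int(p[v,c].sum())) for c in (257,260,263)])
q=X[150:220,230:275].reshape(-1,3);s=(q[:,:2]-C)@u;l=(q[:,:2]-C)@[.475,.88]
for lo in range(8,80,9):
    k=(q[:,2]>lo)&(q[:,2]<=lo+9)&(abs(l)<60)
    if k.sum()>3: print(lo,k.sum(),np.percentile(s[k],[2,50,98]).round(1),np.percentile(l[k],[2,98]).round())
E
```

```text
174 [([413, 283, 152], 129), ([418, 280, 150], 162), ([424, 278, 148], 137)]
176 [([414, 286, 142], 104), ([424, 291, 131], 123), ([439, 303, 110], 133)]
178 [([436, 325, 87], 168), ([441, 320, 88], 109), ([447, 318, 85], 126)]
180 [([438, 330, 75], 203), ([440, 320, 82], 115), ([446, 318, 79], 115)]
182 [([437, 329, 70], 223), ([439, 320, 75], 140), ([447, 319, 71], 180)]
184 [([466, 381, -4], 251), ([470, 374, -1], 271), ([477, 370, -2], 270)]
186 [([461, 375, -3], 262), ([466, 368, 0], 262), ([474, 368, -6], 274)]
188 [([458, 370, -3], 252), ([463, 365, -3], 264), ([467, 357, 1], 257)]
8 40 [-15.  -11.4   7.8] [-53.  52.]
17 41 [-13.4  -9.2  10.3] [-54.  51.]
26 38 [-12.5  -5.4  11.1] [-54.  49.]
35 32 [-11.1   0.3  12.3] [-54.  50.]
44 119 [-9.1  7.4 14.9] [-52.  45.]
53 208 [-8.1  0.3 14. ] [-43.  35.]
62 12 [16.5 26.6 37.4] [-13.   1.]
71 22 [17.4 25.9 37.4] [-15.  -6.]
```

The measured tips sit at z≈63 for TCP z=66, so the stated 25 mm tip offset doesn't hold here. I calibrate by gently touching the worktop behind the tin, then push at the true tip height of about 46 mm.

```bash
python3 - <<'E'
from h import *
from plant import ctrl,sensors,optics
u=np.array([.88,-.475]);C=np.array([424,346])
P=lambda s,z:[*(C+s*u),z]
ctrl.move_l(P(28,85),vel=150)
ctrl.move_l(P(-50,85),vel=200)
ctrl.move_l(P(-50,35),vel=100)
h=ctrl.move_l(P(-50,0),vel=25,threshold=4)
s=sensors.read_state();z0=s["eef_pos"][2];print(h,z0,s["force"],s["t"])
open("z0","w").write(str(z0))
ctrl.move_l(P(-50,z0+20),vel=100)
E
```

```text
True 2.1021224051862646 [-0.66694274  0.18231692  4.31609046] 16.2917
```

```bash
python3 - <<'E'
from h import *
from plant import ctrl,sensors,optics
u=np.array([.88,-.475]);C=np.array([424,346])
P=lambda s,z:[*(C+s*u),z]
ctrl.move_l(P(-45,49),vel=150)
ctrl.move_l(P(-24,49),vel=80)
ctrl.move_l(P(6,49),vel=40)
print(sensors.read_state()["force"])
ctrl.move_l(P(-40,70),vel=150)
p,d=optics.grab_frame("top");np.savez("top.npz",p=p,d=d,**optics.camera_params("top"))
p,X=cloud("top");q=X[205:275,225:305].reshape(-1,3);q=q[(q[:,2]>12)&(q[:,2]<66)]
print(len(q),np.percentile(q,[2,50,98],axis=0).round(),sensors.read_state()["t"])
cv2.imwrite("pics/e.png",p[150:350,100:500,::-1])
E
```

```text
[-1.05892556  0.58506045 -0.09093471]
1284 [[414. 281.  19.]
 [453. 329.  22.]
 [493. 377.  26.]] 18.8333
```

View pics/e.png

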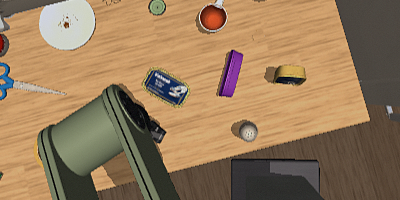

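The side tin is flat with its blue lid up at crop (166,88). Next is the end tin.

```bash
python3 - <<'E'
from h import *
from plant import ctrl,sensors,optics
a=-.07;u=np.array([np.cos(a),np.sin(a)]);C=np.array([476.5,63.])
P=lambda s,z:[*(C+s*u),z]
e=np.array(sensors.read_state()["eef_pos"]);ctrl.move_l([e[0],e[1],200],vel=250)
q0=np.array(sensors.read_state()["q"]);best=None
for aa in (a,a+np.pi):
    q=ctrl.solve_ik(P(-50,200),pose(aa))
    print(aa,q)
    if q is not None and abs(q[5])<2.75 and (best is None or abs(q-q0).max()<best[0]): best=(abs(np.array(q)-q0).max(),aa)
ctrl.move_ptp(P(-50,200),pose(best[1]))
ctrl.move_l(P(-40,82),vel=200)
ctrl.move_l(P(-15,82),vel=80)
ctrl.move_l(P(27,82),vel=50)
print(sensors.read_state()["force"])
ctrl.move_l(P(-30,100),vel=150)
ctrl.move_l(P(-60,170),vel=200)
p,d=optics.grab_frame("scene");np.savez("scene.npz",p=p,d=d,**optics.camera_params("scene"))
p2,d2=optics.grab_frame("top");np.savez("top.npz",p=p2,d=d2,**optics.camera_params("top"))
print(sensors.read_state()["t"])
cv2.imwrite("pics/f.png",np.vstack([p[100:300,150:550],p2[100:300,150:550]])[:,:,::-1])
E
```

```text
-0.07 [-4.63674962e-02 -7.49378630e-02  1.91239154e+00 -4.44089210e-16
  1.30413898e+00  1.59442883e+00]
3.0715926535897933 [-4.63674962e-02 -7.49378630e-02  1.91239154e+00 -4.44089210e-16
  1.30413898e+00 -1.54716382e+00]
[0.05241067 0.33865389 0.39646661]
24.0333
```

View pics/f.png

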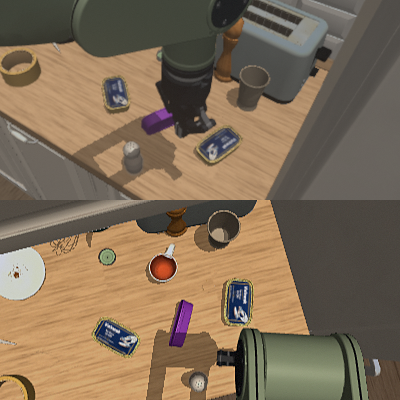

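Both tins lie flat with their lids up, at lower-half crop positions (116,337) and (238,302). The other objects are where they were and the arm is clear, so I hand in.

```bash
python3 - <<'E'
from plant import ctrl
print(ctrl.finish_job())
E
```

```text
the job is handed in; nothing more can be done
None
```

Both tins were tipped flat, lids up, where they stood, nothing else looked moved in the last pictures, and the job was handed in at about 24 s; the first pushes on the side tin passed over it because the tips sit about 2 mm below the TCP, not 25 mm ahead as stated.

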